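Turn a ratchet carousel back to the filling mark

TASK

The filling carousel has been indexed too far. Throw its red pawl right back so that it stays clear of the ratchet teeth, turn the wheel backward (clockwise seen from above) until the orange tub is lined up with the blue arrow, then tip the pawl back down so that its nose drops fully into the gap between the teeth. Leave the jar, steel cup and lids beside it where they are.

Things in the scene. Friction and masses are not known exactly. Their poses are not given: they have to be found in the camera images.
- carousel: Fixed base, aluminium plate 330 x 350 mm, top at 14 mm. Origin on the work surface on the wheel's vertical axis; z up. In its frame the blue arrow lies at -y, the pawl's pivot at x -120, y +105. On it turns a white disc, radius 135 mm, top at 40 mm, with 12 steel saw teeth 16 mm high at radius 108 to 132 mm and four tubs (radius 29, tops at 96 mm) at radius 78, one orange.
- wheel (a joint): Wheel angle, rad: 0 = orange tub exactly at the blue arrow and a tooth gap centred under the pawl's nose (play 0.08 either way). Grows anticlockwise from above (forward; the pawl clicks over); backward is decreasing. Starts 0.7 to 1.6, stops at -0.6 and 2.2. Tooth pitch 0.524; with the pawl down it goes back less than that. Friction 0.12 N m; stays where left.
- pawl (a joint): Red pawl's angle about its level pivot along the base's x axis, rad. 0 = fully down in a gap, up to 0.2 = lying on a tooth, 1.45 = right back on its stop. Grows as the handle tips toward the base's +y. Falls by its own weight: down onto the teeth below about 0.77, back to the stop above about 0.88. Under 2 N at the ball moves it.
- pawl_pivot (a point): Middle of the pawl's pivot, 80 mm up; axes as the base's. Pawl = L: at 0 its 105 mm arm (11 mm deep, 14 wide) lies level toward the base's -y, its 80 mm handle (12 mm thick) stands upright. Thrown back, the arm stands almost upright (top 190 mm over the work surface), the handle lies almost level to +y. Grey cheeks beside it: 20 mm along y, 39 mm over both along x, top at 92 mm.
- pawl_knob (a point): Centre of the black ball at the end of the pawl's handle (radius 11 mm, 80 mm from the pivot); 160 mm above the work surface when the pawl is down.
- pawl_nose (a point): Middle of the underside of the pawl's nose (18 x 12 mm, 38 mm below the arm's middle line, 105 mm from the pivot); when down it is 2 mm above the disc.
- push_post (a point): Centre of the top of the black upright push post on the wheel: diameter 18 mm, 70 mm tall from the disc, top 110 mm above the work surface, at radius 78 mm. It stands 60 degrees anticlockwise from the orange tub; the next tub anticlockwise of it is 120 degrees away.
- orange_tub (a point): Centre of the lid's top of the orange tub on the wheel, radius 78 mm from the axis, 96 mm above the work surface.
- blue_mark (a point): Tip region of the blue arrow plate on the base, at the wheel's rim, 48 mm above the work surface, 135 mm from the wheel axis toward the base's -y.
- jar: Loose glass jar with blue cap, radius 35, 100 mm tall, standing on the work surface to the base's +y; origin at its underside. Not to be moved.
- steel_cup: Loose steel cup, radius 40, 90 mm tall, to the base's -y; origin at its underside. Not to be moved.
- lid_stack: Loose pack of three lids, radius 46, 36 mm tall, to the base's -y and farther from the robot; origin at its underside. Not to be moved.

How it is judged:
By the outcome, as a careful person would: the job done as asked, in the order asked, and still so for the second after the job is handed in, with the robot touching nothing.
It also fails if it takes over 61 s, if anything falls off the work surface, if the arm or the gripper's body presses on something with over 40 N, if the wrist force passes 120 N, or if a joint passes its speed limit or range.

ROBOT

A 6-joint arm with a two-finger parallel gripper is mounted at the origin on the work surface. World frame = base frame: x ahead of the robot, y to its left, z up, the work surface at z = 0. Lengths are in mm, angles in rad, forces in N, time in s.
With the tool pointing down it reaches from about 350 to 975 mm from the base axis. Payload 7.1 kg.
Tool frame: the origin (TCP) lies at the very end of the fingers, on their centre line; the grasp point (between the pads) lies 19 mm behind it; z points along the fingers, y is the direction in which the jaws open and shut (so a half turn about z gives the same grasp; the last joint's range is limited). The gripper opens to 88 mm and grips with 3 to 60 N. Pads are 20 mm wide; open, the fingers measure 115 mm over their backs; the gripper's body (75 mm by 178 mm) begins 61 mm behind the grasp point.
Start: joints at [-1.208, 0.423, 1.63, -0, 1.089, -0.019], TCP at [232.886, -579.973, 222.675] pointing down, gripper open.
Joint ranges: [-3, 3], [-0.9, 2.11], [0.09, 2.58], [-1.31, 4.45], [0.11, 2.69], [-2.54, 2.54]. Speed limits (rad/s): [2.39, 2.39, 3.01, 3.14, 3.14, 3.14].

INTERFACE

Orientations are given as [roll, pitch, yaw] about the fixed x, y, z axes, in that order (R = Rz(yaw) Ry(pitch) Rx(roll)).
In Python, from plant import robot, vision gives the robot as it stands.
- The arm moves only by the tool send_rows, never from a script. Its arguments are lists of equal length, an entry for each row: "offset": the shift along the world's x, y, z each as a share of 80 mm, from -1 to 1, a list of three; "twist": the turn about the world's z as a share of 30 degrees, from -1 to 1; "jaw": the closure, from 0 (fully open) to 1 (shut). In form: {"offset": [[x, y, z], ...], "twist": [twist, ...], "jaw": [jaw, ...]}. A call has 1 to 10 rows; each row is the pose to reach, as a shift and turn from the pose measured when the call began; what a row does not reach only later rows make up. A row lasts 1/10 s, in which the tool goes at most 50 mm and 8.59 degrees, less where a joint would pass 70% of its speed; a pose out of reach is approached as far as the arm can. A call with a number of a shift or a turn outside -1 to 1 is refused whole. A call with a gripper value outside its range is refused whole. The fingers move at their own pace and stop on an object; the grip force is fixed at half the most. Time passes only in rows, so rows that repeat a pose let the fingers close. It gives the time, the measured TCP pose, the force and the opening at its end, in the units of the state.
- robot.sense(): the state, without advancing time (a new reading comes with each control period).
- vision.capture(name): name is "scene" or "top" or "wrist"; returns the picture (480x640x3 uint8, red, green, blue); there is no depth.
- vision.camera_model(name): a dict with "fx", "fy", "cx", "cy" (pixels), "rvec" (rotation vector, rad) and "tvec" (3), from world to camera coordinates, as OpenCV has them. Camera axes: x right, y down, z forward; pixel columns grow to the right and rows downward; lengths in mm; the calibration is good to about 2 mm. A picture is of the moment at which its call begins: read the wrist's pose just before it. camera_model takes no time and is no camera call; for the wrist camera it gives the pose at the moment of the call.
- robot.finish_job(): hands the job in, once; it reports no verdict.
The state is a dict: "time_s": time; "q": joint angles; "dq": joint speeds; "joint_efforts": joint torques, N m; "tool_pos": TCP position; "eef_rot": TCP orientation; "wrist_force": force on the tool from outside, world axes, zero at the start; "torque": the same for the moment, N m; "opening": finger opening in mm.
Only numpy, scipy, OpenCV 4.12 (cv2) and the standard library are available. Lean on these libraries where they do the work, as an engineer would, in place of code of your own. Each camera call takes 0.05 s, during which the arm holds its last target.

## Working session

There is one attempt and no reset: what is moved stays moved. The work goes in short steps, Python scripts to look and compute and a tool call to move; the robot and the scene stay as the last step left them, time stands still between calls to the robot, and variables do not carry over. Pictures are saved under pics/ and viewed, and the job is handed in when it is done.

Besides the shell and the picture viewer there is one more tool, called by a JSON object that holds its "name" and its "arguments", one argument or row to a line. send_rows: Moves the arm, as the interface text tells. Its arguments: {"type":"object","properties":{"offset":{"type":"array","items":{"type":"array","items":{"type":"number"}}},"twist":{"type":"array","items":{"type":"number"}},"jaw":{"type":"array","items":{"type":"number"}}},"required":["offset","twist","jaw"]}

```bash
ls; mkdir -p pics; python3 - <<'E'
from plant import robot, vision
import cv2
s=robot.sense(); print(s)
for n in ("scene","top","wrist"):
    m=vision.camera_model(n); print(n,m)
    im=vision.capture(n); cv2.imwrite(f"pics/{n}0.png",im[:,:,::-1])
E
```

```text
pics
{'time_s': 0.0, 'q': array([-1.20800013e+00,  4.23867617e-01,  1.63070688e+00,  3.04638139e-06,
        1.08856576e+00, -1.90106922e-02]), 'dq': array([ 0.00064755, -0.00134344, -0.00120654,  0.00278233,  0.0006817 ,
        0.00080114]), 'joint_efforts': array([-7.75493681e-04, -5.44634986e+01, -2.73674244e+01,  6.42200466e-02,
        2.29232985e-02, -1.28455476e-04]), 'tool_pos': array([ 232.69276207, -579.46302426,  221.878338  ]), 'eef_rot': array([-3.14004539e+00, -3.21154328e-05,  3.81805452e-01]), 'wrist_force': array([0.13650498, 0.39708129, 0.49118927]), 'torque': array([-0.01609207, -0.04286925,  0.01813248]), 'opening': 87.83397236938578}
scene {'fx': 564.4558213313708, 'fy': 564.4558213313708, 'cx': 315.59509329314, 'cy': 243.4210030025544, 'rvec': array([ 1.81586942,  1.2846322 , -0.7220583 ]), 'tvec': array([-197.64721604, -199.72214272, 1659.89481444])}
top {'fx': 510.4427589926705, 'fy': 510.4427589926705, 'cx': 311.92004842179847, 'cy': 239.21173181298963, 'rvec': array([ 2.16756699, -2.21407345,  0.1057754 ]), 'tvec': array([ 27.70977695, 608.98422037, 930.530616  ])}
wrist {'fx': 422.5142868582927, 'fy': 422.5142868582927, 'cx': 322.09162436108767, 'cy': 241.72595280839062, 'rvec': array([-2.39126113,  1.61509634,  0.24339817]), 'tvec': array([-623.62776322,  -35.69746367,  391.06267832])}
```

View pics/scene0.png

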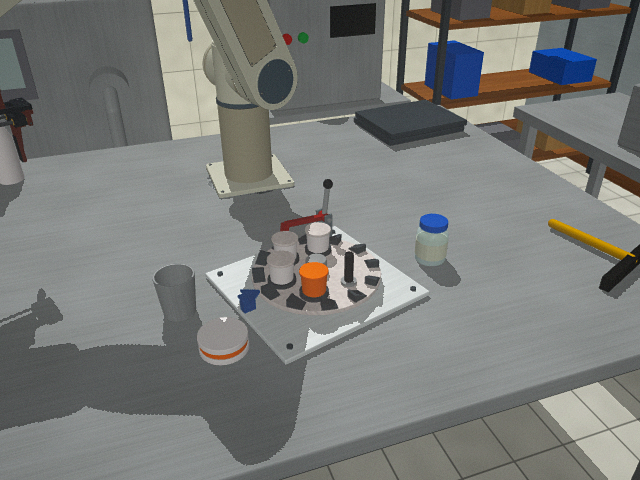

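View pics/top0.png

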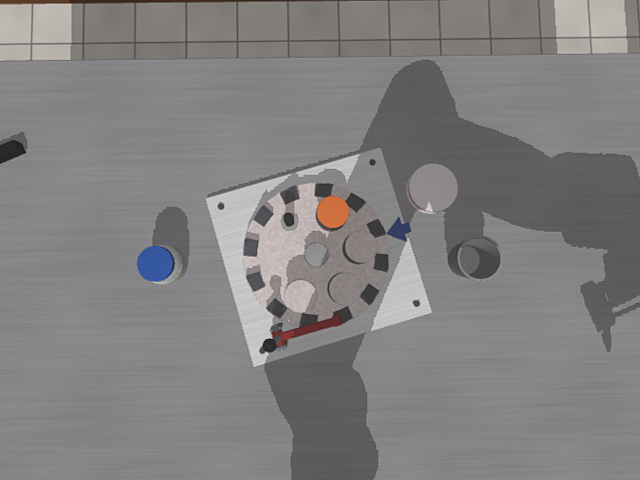

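View pics/wrist0.png

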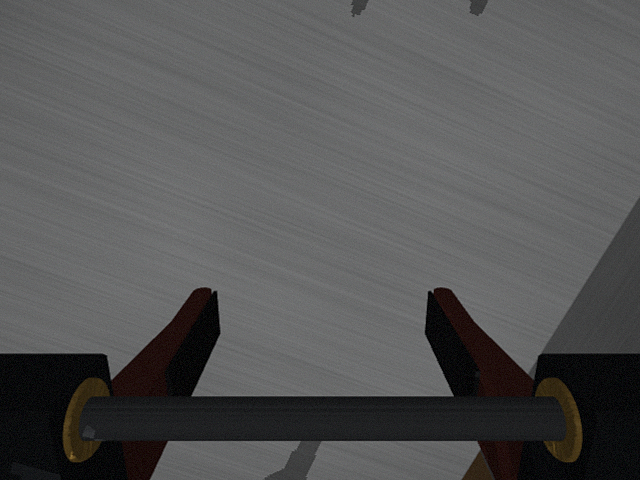

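Scene view: orange tub (314,268), knob (328,184), post top (349,253). Top view: knob (269,345), post (288,218), orange lid (332,212), arrow (400,230). I'll zoom in for precise pixels.

```bash
cat > h.py <<'E'
import numpy as np, cv2
from plant import robot, vision
def cam(n):
    m=vision.camera_model(n); K=np.array([[m['fx'],0,m['cx']],[0,m['fy'],m['cy']],[0,0,1]])
    return K,np.array(m['rvec'],float),np.array(m['tvec'],float)
def P(n):
    K,r,t=cam(n); return K@np.c_[cv2.Rodrigues(r)[0],t]
def tri(a,pa,b,pb):
    X=cv2.triangulatePoints(P(a),P(b),np.array(pa,float).reshape(2,1),np.array(pb,float).reshape(2,1))[:,0]; X=X[:3]/X[3]
    return X, np.linalg.norm(proj(a,X)-pa), np.linalg.norm(proj(b,X)-pb)
def proj(n,X):
    K,r,t=cam(n); return cv2.projectPoints(np.array(X,float).reshape(-1,1,3),r,t,K,None)[0].reshape(-1,2).squeeze()
def atz(n,p,z):
    K,r,t=cam(n); R=cv2.Rodrigues(r)[0]; c=-R.T@t; d=R.T@np.linalg.inv(K)@np.array([p[0],p[1],1.]); return c+d*(z-c[2])/d[2]
def crop(im,x0,y0,w,h,f,name):
    cv2.imwrite(name,cv2.resize(im[y0:y0+h,x0:x0+w],None,fx=f,fy=f,interpolation=cv2.INTER_CUBIC))
E
python3 - <<'E'
from h import *
crop(cv2.imread('pics/scene0.png'),200,170,240,195,3,'pics/s0z.png')
crop(cv2.imread('pics/top0.png'),200,140,250,190,3,'pics/t0z.png')
crop(cv2.imread('pics/top0.png'),200,240,250,135,3,'pics/t0zb.png')
E
```

```text
(no output)
```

View pics/s0z.png

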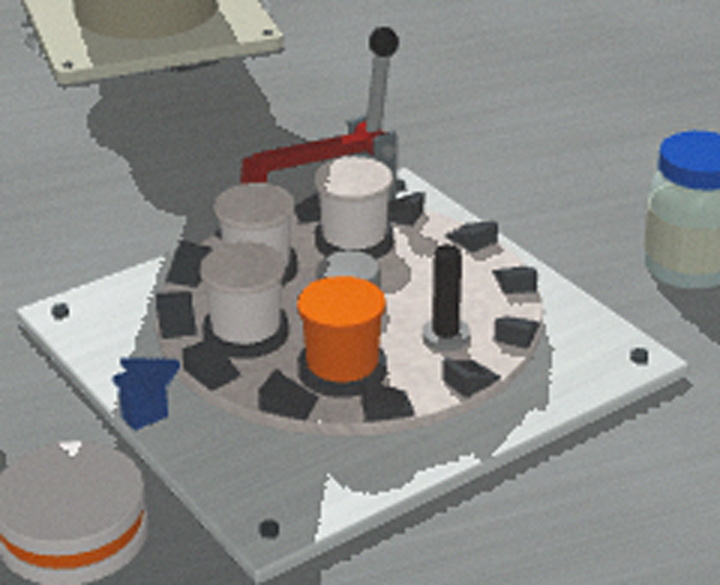

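View pics/t0z.png

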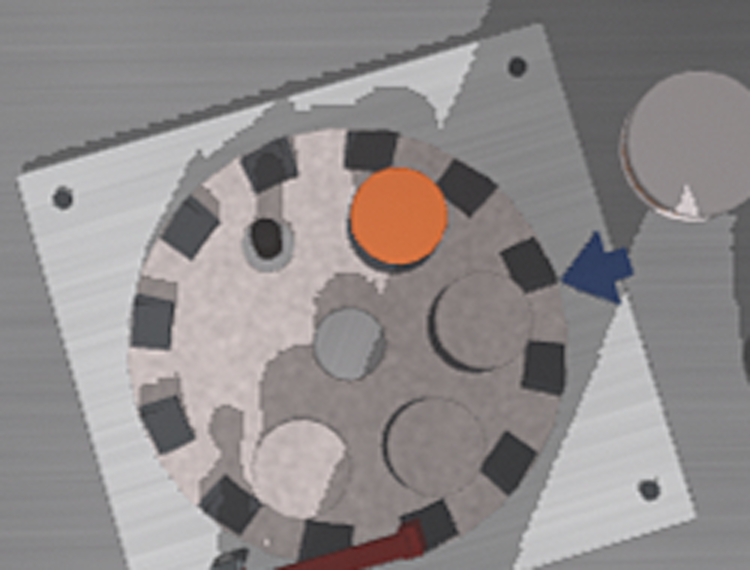

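View pics/t0zb.png

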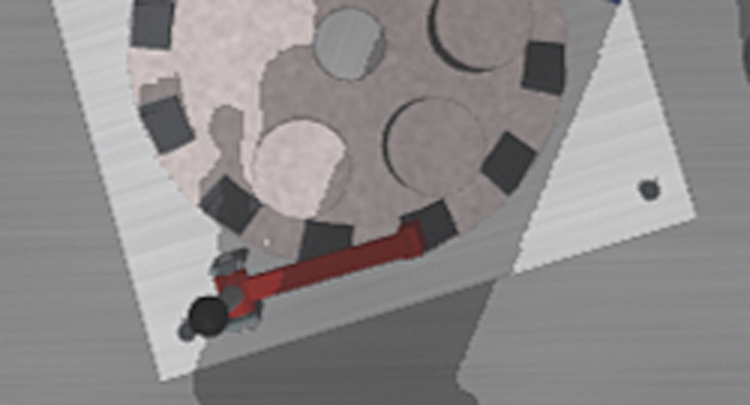

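```bash
cat >> h.py <<'E'
E
python3 - <<'E'
from h import *
r=lambda x:np.round(x,1)
for n,ps,pt in [('knob',(328,184),(269.3,345)),('post',(349,253),(288.7,217.3)),('orange',(313.7,271),(333.3,212))]:
    X,a,b=tri('scene',ps,'top',pt); print(n,r(X),r(a),r(b))
C=np.array([atz('top',p,14)[:2] for p in [(380.7,147.3),(206,198.3),(253.3,366.7),(431.7,312.3)]])
print(r(C),r(C.mean(0))); 
for i in range(4): e=C[(i+1)%4]-C[i]; print(r(np.linalg.norm(e)),np.degrees(np.arctan2(e[1],e[0])))
print('arrow tip',atz('top',(387.5,233.5),48),'hub',atz('top',(315,254.7),45))
E
```

```text
knob [433.3  89.3 156.9] 0.4 0.6
post [641.5  56.4 109.1] 0.5 0.7
orange [651.5 -20.6  91.4] 0.7 1.0
[[ 784.3 -121.3]
 [ 691.9  213.3]
 [ 376.2  128.1]
 [ 468.2 -206.9]] [580.1   3.3]
347.1 105.44382590391226
327.0 -164.89610252614028
347.4 -74.6453683590645
327.5 15.15699179579153
arrow tip [ 615.1622479  -123.04581364   48.        ] hub [579.3450915   10.21538145  45.        ]
```

{"name": "send_rows", "arguments": {
  "offset": [
    [0.17,0.5,0],
    [0.33,1,0],
    [0.33,1,0]
  ],
  "twist": [0.25,0.45,0.45],
  "jaw": [1,1,1]
}}

```text
time_s: 0.45
tool_pos: [259.5, -495.1, 221.3]
eef_rot: [-3.137, -0.001, 0.622]
wrist_force: [-0.1, 1.0, 0.2]
opening: 67.3
```

{"name": "send_rows", "arguments": {
  "offset": [
    [0.17,0.6,0],
    [0.33,1,0]
  ],
  "twist": [0.25,0.45],
  "jaw": [1,1]
}}

```text
time_s: 0.65
tool_pos: [285.7, -414.1, 221.0]
eef_rot: [-3.136, -0.001, 0.86]
wrist_force: [-0.3, 0.2, 0.6]
opening: 51.2
```

{"name": "send_rows", "arguments": {
  "offset": [
    [0.17,0.6,0],
    [0.33,1,0]
  ],
  "twist": [0.25,0.45],
  "jaw": [1,1]
}}

```text
time_s: 0.85
tool_pos: [311.9, -332.2, 220.9]
eef_rot: [-3.135, -0.002, 1.1]
wrist_force: [0.1, 0.7, 0.5]
opening: 35.5
```

{"name": "send_rows", "arguments": {
  "offset": [
    [0.17,0.6,0],
    [0.33,1,0]
  ],
  "twist": [0.25,0.45],
  "jaw": [1,1]
}}

```text
time_s: 1.05
tool_pos: [338.4, -250.5, 220.9]
eef_rot: [-3.135, -0.002, 1.339]
wrist_force: [0.4, -0.3, 0.2]
opening: 19.4
```

{"name": "send_rows", "arguments": {
  "offset": [
    [0.17,0.6,0],
    [0.33,1,0]
  ],
  "twist": [0.25,0.45],
  "jaw": [1,1]
}}

```text
time_s: 1.25
tool_pos: [365.0, -168.8, 221.1]
eef_rot: [-3.135, -0.002, 1.579]
wrist_force: [0.0, -0.6, -0.3]
opening: 3.4
```

{"name": "send_rows", "arguments": {
  "offset": [
    [0.17,0.6,0],
    [0.33,1,0]
  ],
  "twist": [0.25,0.45],
  "jaw": [1,1]
}}

```text
time_s: 1.45
tool_pos: [392.0, -87.1, 221.3]
eef_rot: [-3.136, -0.002, 1.819]
wrist_force: [1.2, -0.8, 0.6]
opening: 0.4
```

{"name": "send_rows", "arguments": {
  "offset": [
    [0.2,0.5,0],
    [0.35,0.95,0]
  ],
  "twist": [0,0.03],
  "jaw": [1,1]
}}

```text
time_s: 1.65
tool_pos: [421.3, -9.5, 221.7]
eef_rot: [-3.137, -0.001, 1.834]
wrist_force: [0.7, -0.6, 0.4]
opening: 0.4
```

{"name": "send_rows", "arguments": {
  "offset": [
    [0.2,0.5,0],
    [0.28,0.76,0],
    [0.28,0.76,0]
  ],
  "twist": [0,0,0],
  "jaw": [1,1,1]
}}

```text
time_s: 1.95
tool_pos: [445.2, 53.2, 221.9]
eef_rot: [-3.138, -0.001, 1.837]
wrist_force: [-0.5, -0.5, 0.6]
opening: 0.4
```

```bash
python3 - <<'E'
from h import *
s=robot.sense(); print(s['tool_pos'],s['eef_rot'],s['q'])
cv2.imwrite('pics/w1.png',vision.capture('wrist')[:,:,::-1])
im=vision.capture('scene')[:,:,::-1]; crop(im,200,120,240,195,3,'pics/s1z.png')
E
```

```text
[445.19279656  53.17076085 221.89244329] [-3.13834885e+00 -1.21475079e-03  1.83655242e+00] [ 9.18866773e-02  1.63367673e-01  2.00381347e+00  7.66050306e-04
  9.77816688e-01 -1.74300561e-01]
```

View pics/s1z.png

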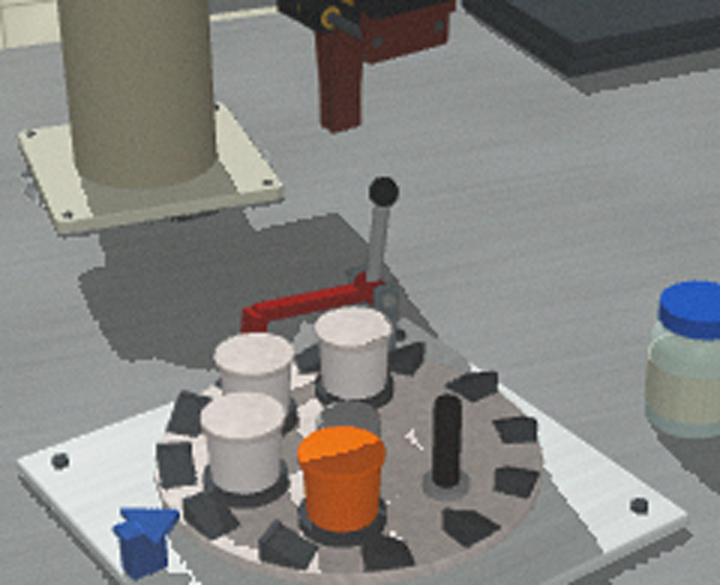

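View pics/w1.png

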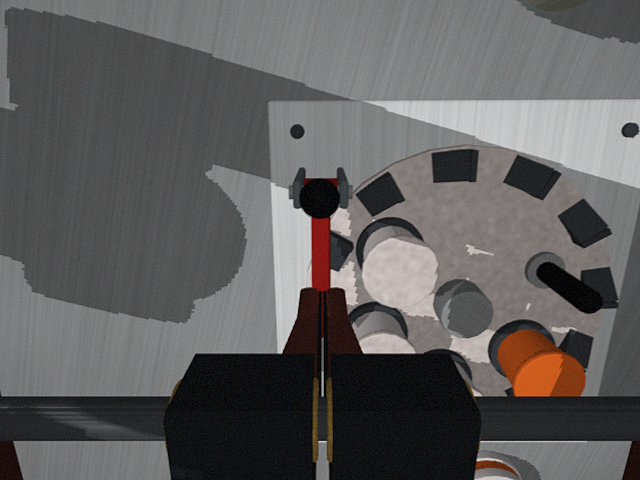

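Wrist view: the finger plane (x≈322) lines up with the red arm, and the ball is at (319,198), just beyond the fingers. Descending, then pushing along base +y.

{"name": "send_rows", "arguments": {
  "offset": [
    [0,0,-0.6],
    [0,0,-1],
    [0,0,-1]
  ],
  "twist": [0,0,0],
  "jaw": [1,1,1]
}}

```text
time_s: 2.35
tool_pos: [440.6, 49.4, 138.5]
eef_rot: [-3.129, -0.002, 1.833]
wrist_force: [-0.5, 0.9, 0.1]
opening: 0.9
```

{"name": "send_rows", "arguments": {
  "offset": [
    [0,0,-0.22],
    [-0.05,0.2,-0.22],
    [-0.1,0.35,-0.22],
    [-0.13,0.5,-0.22],
    [-0.17,0.65,-0.22],
    [-0.22,0.8,-0.22],
    [-0.26,0.95,-0.22]
  ],
  "twist": [0,0,0,0,0,0,0],
  "jaw": [1,1,1,1,1,1,1]
}}

```text
time_s: 3.05
tool_pos: [419.4, 126.6, 121.3]
eef_rot: [-3.129, -0.002, 1.833]
wrist_force: [-0.2, -0.1, -0.1]
opening: 0.5
```

```bash
python3 - <<'E'
from h import *
cv2.imwrite('pics/w2.png',vision.capture('wrist')[:,:,::-1])
im=vision.capture('scene')[:,:,::-1]; crop(im,200,120,240,195,3,'pics/s2z.png')
E
```

```text
(no output)
```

View pics/s2z.png

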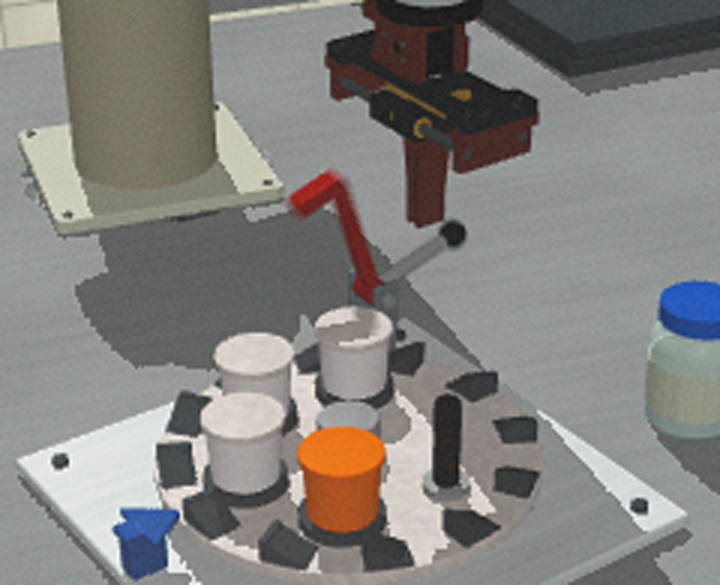

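The pawl is partway back at about 1 rad and still moving (blurred). I'll push a little further and let it settle.

{"name": "send_rows", "arguments": {
  "offset": [
    [-0.03,0.1,0],
    [-0.05,0.2,0],
    [-0.05,0.2,0],
    [-0.05,0.2,0]
  ],
  "twist": [0,0,0,0],
  "jaw": [1,1,1,1]
}}

```text
time_s: 3.55
tool_pos: [415.3, 143.0, 121.1]
eef_rot: [-3.129, -0.002, 1.835]
wrist_force: [1.0, 0.3, 0.4]
opening: 0.8
```

```bash
python3 - <<'E'
from h import *
im=vision.capture('scene')[:,:,::-1]; crop(im,200,120,240,195,3,'pics/s3z.png')
E
```

```text
(no output)
```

View pics/s3z.png

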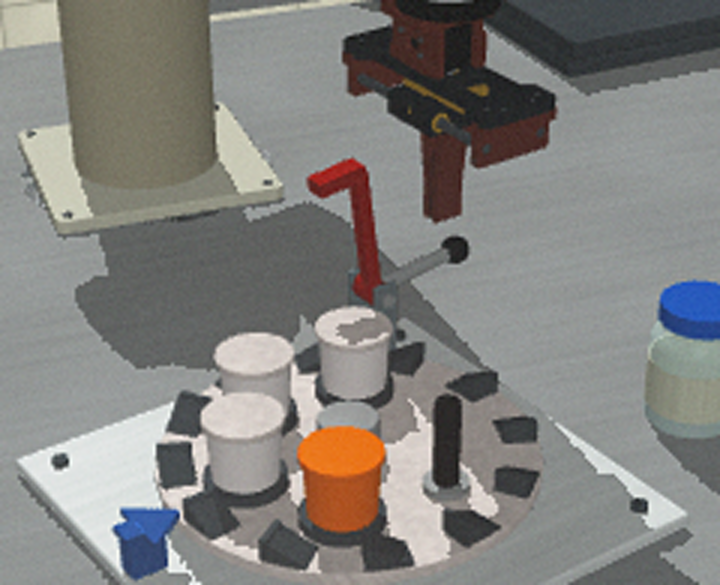

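{"name": "send_rows", "arguments": {
  "offset": [
    [0,0,0.6],
    [0.1,0,1],
    [0.3,-0.1,1],
    [0.6,-0.2,1]
  ],
  "twist": [-0.25,-0.5,-0.75,-1],
  "jaw": [0.9,0.8,0.6,0.5]
}}

```text
time_s: 4.0
tool_pos: [463.9, 126.5, 202.4]
eef_rot: [-3.131, -0.003, 1.306]
wrist_force: [1.1, 0.3, -0.4]
opening: 28.9
```

{"name": "send_rows", "arguments": {
  "offset": [
    [0.5,-0.2,0.2],
    [0.9,-0.4,0.3],
    [1,-0.45,0.3],
    [1,-0.45,0.3]
  ],
  "twist": [-0.28,-0.56,-0.84,-1],
  "jaw": [0.5,0.5,0.5,0.5]
}}

```text
time_s: 4.4
tool_pos: [545.6, 89.1, 226.4]
eef_rot: [-3.132, -0.004, 0.775]
wrist_force: [0.0, 0.5, 0.1]
opening: 43.9
```

{"name": "send_rows", "arguments": {
  "offset": [
    [0.4,-0.2,0],
    [0.7,-0.35,0],
    [0.8,-0.35,0],
    [0.8,-0.35,0]
  ],
  "twist": [-0.28,-0.56,-0.84,-1],
  "jaw": [0.5,0.5,0.5,0.5]
}}

```text
time_s: 4.8
tool_pos: [610.8, 60.0, 226.0]
eef_rot: [-3.132, -0.004, 0.245]
wrist_force: [-0.7, -0.6, 0.2]
opening: 44.0
```

{"name": "send_rows", "arguments": {
  "offset": [
    [0.38,-0.04,0],
    [0.38,-0.04,-0.3],
    [0.38,-0.04,-0.3]
  ],
  "twist": [0,0,0],
  "jaw": [0.5,0.5,0.5]
}}

```text
time_s: 5.1
tool_pos: [639.5, 56.0, 198.9]
eef_rot: [-3.131, 0.001, 0.244]
wrist_force: [0.3, 0.5, -0.6]
opening: 44.1
```

```bash
python3 - <<'E'
from h import *
s=robot.sense(); print(s['tool_pos'],s['eef_rot'],s['q'])
print(proj('wrist',[[641.5,56.4,110],[651.5,-20.6,96],[643,56,146]]))
cv2.imwrite('pics/w4.png',vision.capture('wrist')[:,:,::-1])
im=vision.capture('scene')[:,:,::-1]; crop(im,200,120,240,195,3,'pics/s4z.png')
E
```

```text
[639.54329694  56.02218244 198.92270075] [-3.13072869e+00  1.49562512e-03  2.43808589e-01] [0.06380993 0.47526731 1.60601942 0.01192054 1.06375257 1.38499923]
[[324.85871944 244.6311535 ]
 [442.17904041 251.56421175]
 [325.96412948 262.33899265]]
```

View pics/w4.png

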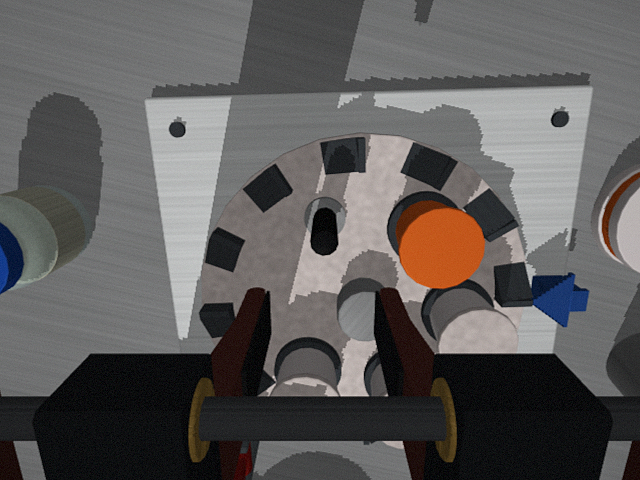

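View pics/s4z.png

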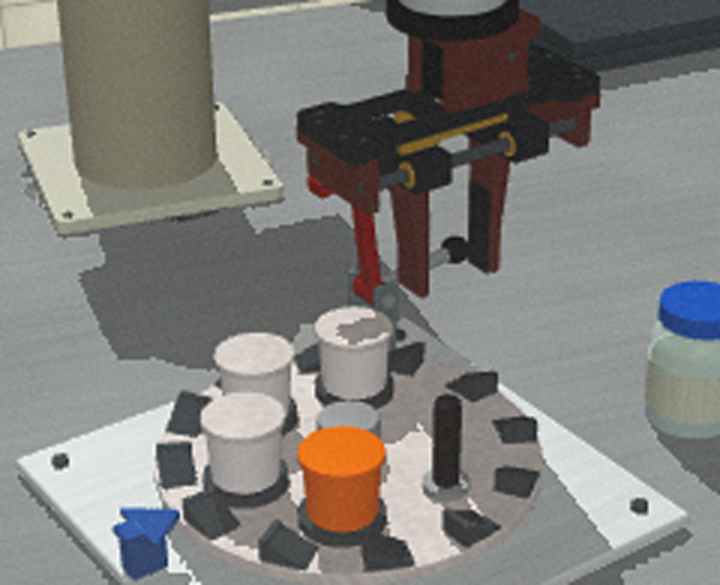

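Wrist view: post top at about (323,243), against a prediction of (325,245), and orange lid at (441,247), so the positions agree. The pawl stays back on its stop. Lowering around the post.

{"name": "send_rows", "arguments": {
  "offset": [
    [0.02,0,-0.4],
    [0.02,0,-0.8],
    [0.02,0,-0.9],
    [0.02,0,-0.9]
  ],
  "twist": [0,0,0,0],
  "jaw": [0.5,0.5,0.5,0.5]
}}

```text
time_s: 5.6
tool_pos: [641.1, 56.4, 129.1]
eef_rot: [-3.131, 0.0, 0.244]
wrist_force: [0.4, -0.0, -0.3]
opening: 43.9
```

```bash
python3 - <<'E'
from h import *
s=robot.sense(); print(s['tool_pos'],s['eef_rot'])
cv2.imwrite('pics/w5.png',vision.capture('wrist')[:,:,::-1])
E
```

```text
[641.12595999  56.39067464 129.05808471] [-3.13091626e+00  4.42487842e-04  2.44364745e-01]
```

View pics/w5.png

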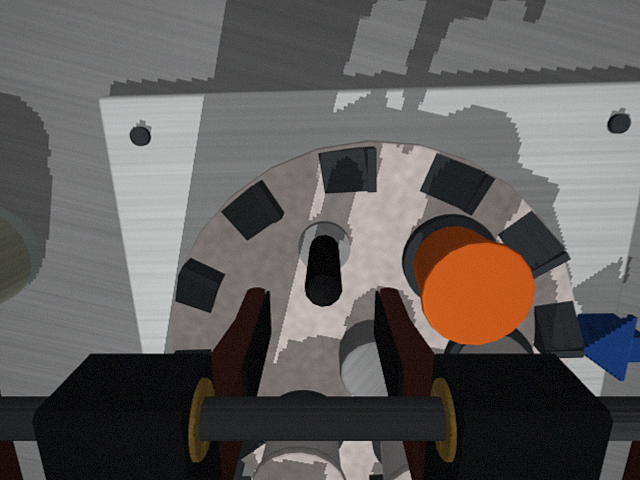

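The post top (324,292) is centred between the fingers. Going down to z≈93 and closing.

{"name": "send_rows", "arguments": {
  "offset": [
    [0,0,-0.3],
    [0,0,-0.45],
    [0,0,-0.45],
    [0,0,-0.45],
    [0,0,-0.45],
    [0,0,-0.45],
    [0,0,-0.45]
  ],
  "twist": [0,0,0,0,0,0,0],
  "jaw": [0.5,0.5,0.6,0.8,0.9,0.9,0.9]
}}

```text
time_s: 6.35
tool_pos: [642.9, 56.6, 95.4]
eef_rot: [-3.131, -0.004, 0.244]
wrist_force: [-1.0, -0.1, 4.8]
opening: 16.8
```

```bash
python3 - <<'E'
import numpy as np
f=lambda a:78/80*np.array([np.cos(np.radians(a)),np.sin(np.radians(a))])
for a0,L in((38.3,[35,31,27,23,19,15.3,11.8]),(11.8,[8,4,0,-4,-8,-11.5,-14.75])):
    print([[round(v,3) for v in f(a)-f(a0)] for a in L])
E
```

```text
[[np.float64(0.034), np.float64(-0.045)], [np.float64(0.071), np.float64(-0.102)], [np.float64(0.104), np.float64(-0.162)], [np.float64(0.132), np.float64(-0.223)], [np.float64(0.157), np.float64(-0.287)], [np.float64(0.175), np.float64(-0.347)], [np.float64(0.189), np.float64(-0.405)]]
[[np.float64(0.011), np.float64(-0.064)], [np.float64(0.018), np.float64(-0.131)], [np.float64(0.021), np.float64(-0.199)], [np.float64(0.018), np.float64(-0.267)], [np.float64(0.011), np.float64(-0.335)], [np.float64(0.001), np.float64(-0.394)], [np.float64(-0.012), np.float64(-0.448)]]
```

{"name": "send_rows", "arguments": {
  "offset": [
    [0.034,-0.045,0],
    [0.071,-0.1,0],
    [0.104,-0.16,0],
    [0.132,-0.22,0],
    [0.157,-0.29,0],
    [0.175,-0.35,0],
    [0.19,-0.405,0],
    [0.19,-0.405,0]
  ],
  "twist": [-0.06,-0.12,-0.18,-0.25,-0.32,-0.38,-0.44,-0.44],
  "jaw": [0.9,0.9,0.9,0.9,0.9,0.9,0.9,0.9]
}}

```text
time_s: 7.15
tool_pos: [659.3, 24.2, 95.4]
eef_rot: [-3.13, -0.006, 0.01]
wrist_force: [4.5, 3.3, -3.7]
opening: 16.8
```

```bash
python3 - <<'E'
from h import *
im=vision.capture('scene')[:,:,::-1]; crop(im,200,120,240,195,3,'pics/s6z.png')
E
```

```text
(no output)
```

View pics/s6z.png

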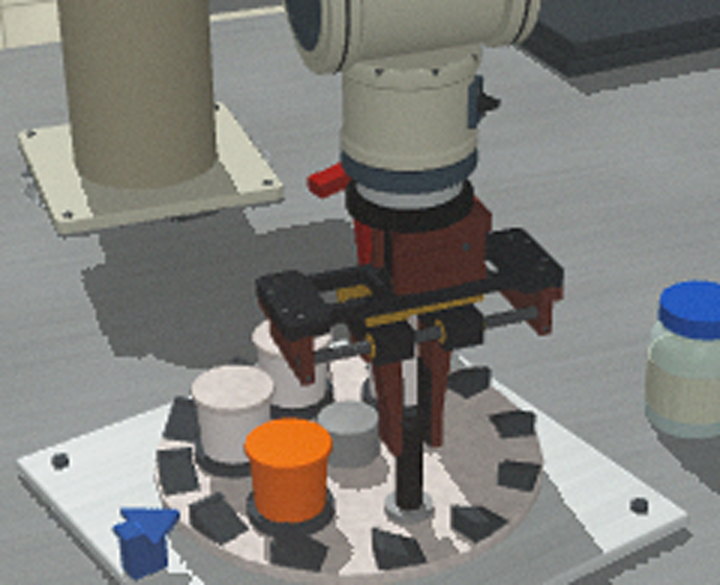

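The wheel follows and the pawl is still back. Second half of the arc.

{"name": "send_rows", "arguments": {
  "offset": [
    [0.01,-0.064,0],
    [0.015,-0.13,0],
    [0.015,-0.2,0],
    [0.01,-0.267,0],
    [0.0,-0.335,0],
    [-0.01,-0.395,0],
    [-0.02,-0.45,0],
    [-0.02,-0.45,0],
    [-0.02,-0.45,0]
  ],
  "twist": [-0.06,-0.12,-0.18,-0.25,-0.32,-0.38,-0.44,-0.44,-0.44],
  "jaw": [0.9,0.9,0.9,0.9,0.9,0.9,0.9,0.9,0.9]
}}

```text
time_s: 8.1
tool_pos: [660.2, -12.4, 95.5]
eef_rot: [-3.13, -0.011, -0.22]
wrist_force: [8.1, -0.5, -7.0]
opening: 17.4
```

```bash
python3 - <<'E'
from h import *
im=vision.capture('scene')[:,:,::-1]; cv2.imwrite('pics/s7.png',im); crop(im,200,190,240,190,3,'pics/s7z.png')
im=vision.capture('top')[:,:,::-1]; cv2.imwrite('pics/t7.png',im);crop(im,240,140,200,190,3,'pics/t7z.png')
E
```

```text
(no output)
```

View pics/s7z.png

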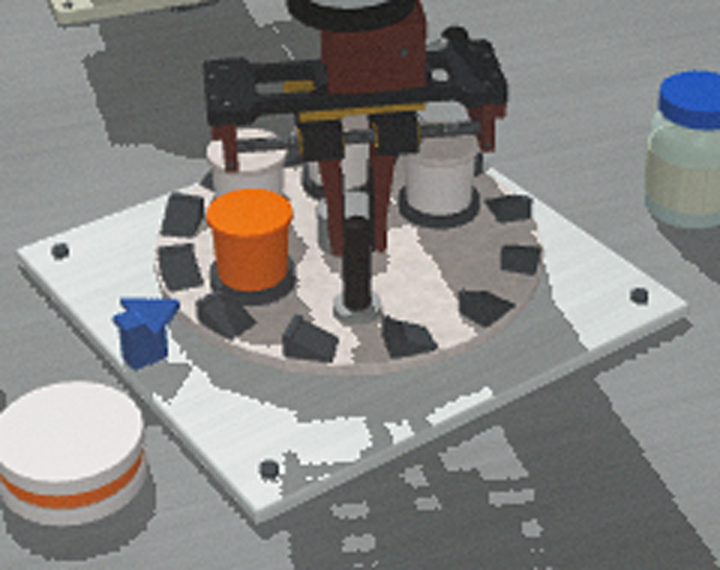

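View pics/t7z.png

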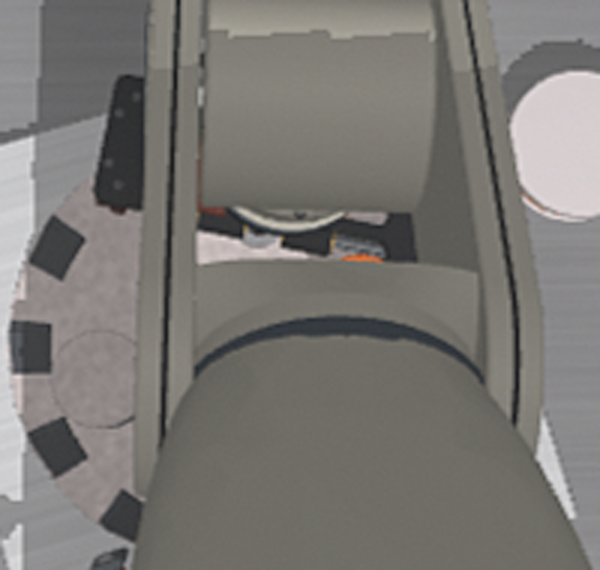

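```bash
python3 - <<'E'
from h import *
O=np.array([579.6,7.5])
# refine O: tooth-ring / disc outline check, expected wheel axis at disc top
def rep(n,p,z):
    X=atz('scene',p,z)[:2]; d=X-O; print(n,X.round(1),'r',np.hypot(*d).round(1),'ang',np.degrees(np.arctan2(d[1],d[0])).round(2))
rep('orange0',(313.7,271),96);rep('post0',(349,253),110)
rep('orange',(283.3,261),96);rep('post',(318.7,263.7),110)
rep('tip',(200+133/3,190+299/3),48)
for z,yo in((96,78),(110,0)):
    pass
th=np.radians(15.26);v=np.array([-np.sin(th),np.cos(th)]);u=np.array([np.cos(th),np.sin(th)])
t=np.r_[O-78*v,96]; print('expected orange px',proj('scene',t))
a=np.radians(15.26-30); print('expected post px',proj('scene',[O[0]+78*np.cos(a),O[1]+78*np.sin(a),110]))
E
```

```text
orange0 [658.3 -21.4] r 83.8 ang -20.18
post0 [642.9  56.9] r 80.3 ang 37.92
orange [605.6 -66.3] r 78.3 ang -70.56
post [657.7 -11. ] r 80.2 ang -13.32
tip [ 607.  -148.4] r 158.3 ang -80.04
expected orange px [281.80558673 259.66582961]
expected post px [317.56709693 263.10665895]
```

{"name": "send_rows", "arguments": {
  "offset": [
    [-0.02,-0.03,0],
    [-0.02,-0.035,0],
    [-0.02,-0.035,0],
    [-0.02,-0.035,0]
  ],
  "twist": [0,0,0,0],
  "jaw": [0.9,0.9,0.9,0.9]
}}

```text
time_s: 8.6
tool_pos: [659.9, -15.3, 95.4]
eef_rot: [-3.13, -0.013, -0.221]
wrist_force: [5.2, 2.1, -4.9]
opening: 17.4
```

{"name": "send_rows", "arguments": {
  "offset": [
    [0,0,0],
    [0,0,0],
    [0,0,0],
    [0,0,0.3],
    [0,0,0.9],
    [0,0,1],
    [0.3,0,1],
    [0.8,0,1],
    [1,0,1]
  ],
  "twist": [0,0,0,0,0,0,0,0,0],
  "jaw": [0.75,0.6,0.5,0.5,0.5,0.5,0.5,0.5,0.5]
}}

```text
time_s: 9.5
tool_pos: [742.2, -15.5, 175.8]
eef_rot: [-3.129, -0.015, -0.221]
wrist_force: [-0.0, -0.1, 0.4]
opening: 44.0
```

```bash
python3 - <<'E'
from h import *
im=vision.capture('scene')[:,:,::-1]; cv2.imwrite('pics/s8.png',im); crop(im,200,150,240,200,3,'pics/s8z.png')
im=vision.capture('top')[:,:,::-1]; cv2.imwrite('pics/t8.png',im);crop(im,200,140,250,190,3,'pics/t8z.png')
im=vision.capture('wrist')[:,:,::-1]; cv2.imwrite('pics/w8.png',im)
E
```

```text
(no output)
```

View pics/s8z.png

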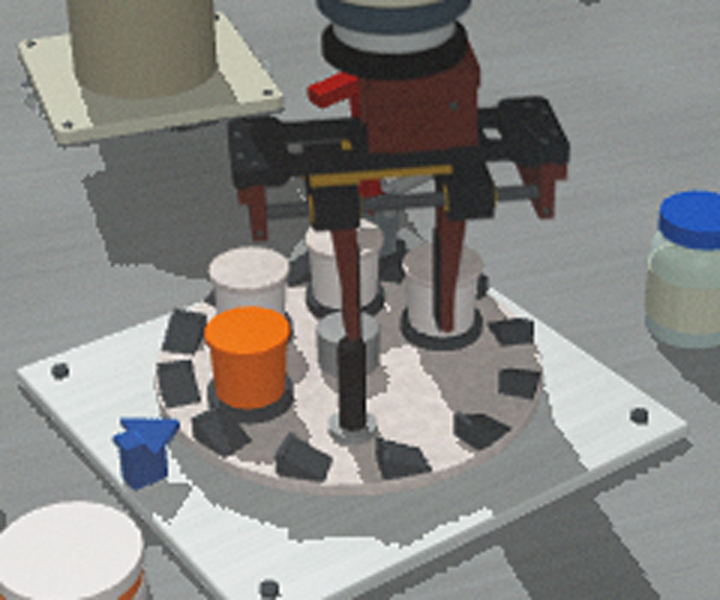

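View pics/w8.png

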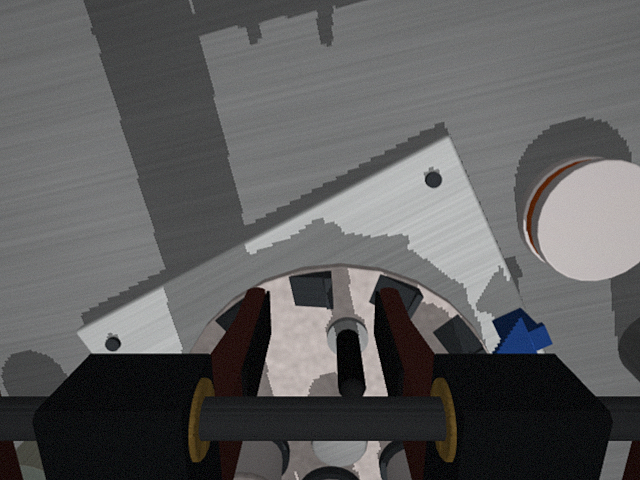

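View pics/t8z.png

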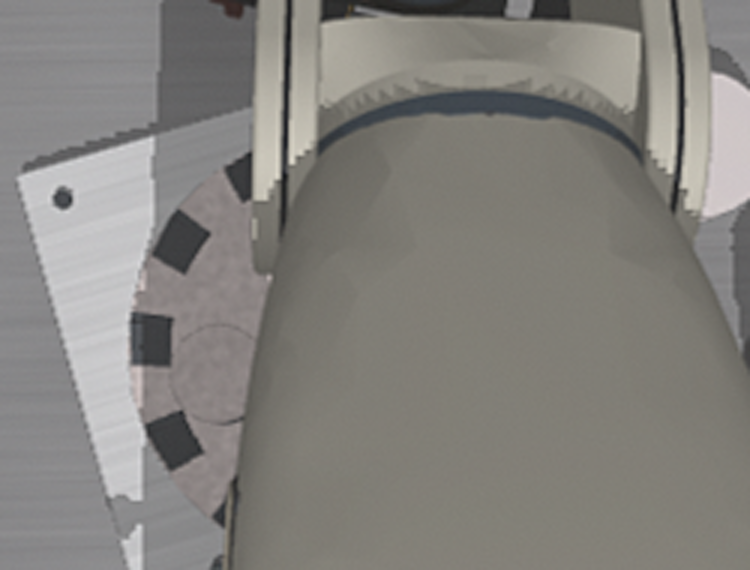

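{"name": "send_rows", "arguments": {
  "offset": [
    [-0.2,0.1,0.4],
    [-0.6,0.3,0.7],
    [-1,0.5,0.7],
    [-1,0.5,0.7]
  ],
  "twist": [0.23,0.46,0.7,0.92],
  "jaw": [0.7,0.9,1,1]
}}

```text
time_s: 10.05
tool_pos: [654.8, 26.1, 231.0]
eef_rot: [-3.129, -0.01, 0.267]
wrist_force: [0.2, 0.3, -0.6]
opening: 14.9
```

{"name": "send_rows", "arguments": {
  "offset": [
    [-0.5,0.3,0],
    [-1,0.6,0]
  ],
  "twist": [0,0],
  "jaw": [1,1]
}}

```text
time_s: 10.25
tool_pos: [572.1, 73.9, 230.4]
eef_rot: [-3.129, -0.008, 0.266]
wrist_force: [0.3, 0.4, 0.1]
opening: 0.8
```

{"name": "send_rows", "arguments": {
  "offset": [
    [-0.5,0.4,0],
    [-1,0.8,0]
  ],
  "twist": [0,0],
  "jaw": [1,1]
}}

```text
time_s: 10.45
tool_pos: [492.1, 135.1, 230.0]
eef_rot: [-3.129, -0.007, 0.265]
wrist_force: [0.1, 0.6, -0.0]
opening: 0.8
```

{"name": "send_rows", "arguments": {
  "offset": [
    [-0.5,0.5,0],
    [-0.95,0.9,0],
    [-0.95,0.9,0]
  ],
  "twist": [0,0,0],
  "jaw": [1,1,1]
}}

```text
time_s: 10.75
tool_pos: [410.8, 208.2, 229.4]
eef_rot: [-3.129, -0.004, 0.268]
wrist_force: [0.6, -0.1, -0.4]
opening: 0.5
```

```bash
python3 - <<'E'
from h import *
s=robot.sense(); print(s['tool_pos'],s['eef_rot'])
im=vision.capture('scene')[:,:,::-1]; cv2.imwrite('pics/s9.png',im); crop(im,200,150,240,200,3,'pics/s9z.png')
im=vision.capture('top')[:,:,::-1]; cv2.imwrite('pics/t9.png',im);crop(im,200,140,250,190,3,'pics/t9z.png')
E
```

```text
[410.80371541 208.21894489 229.43105589] [-3.12851718 -0.00377174  0.26825384]
```

View pics/s9z.png

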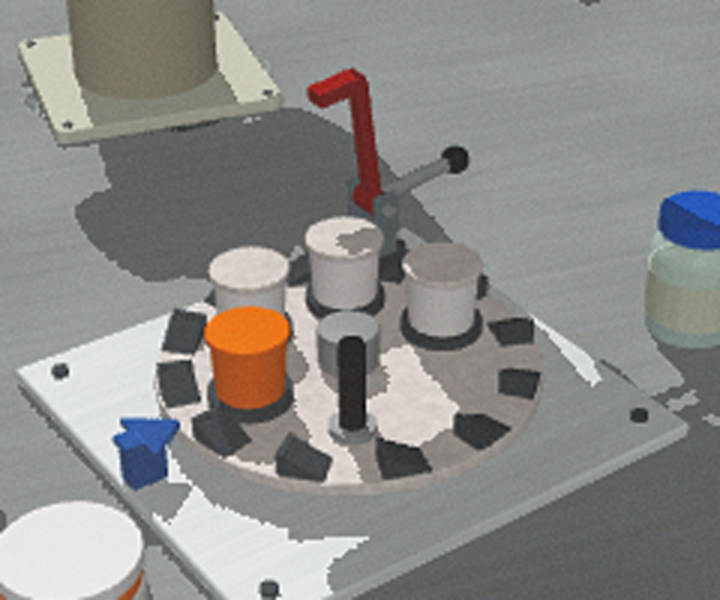

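View pics/t9z.png

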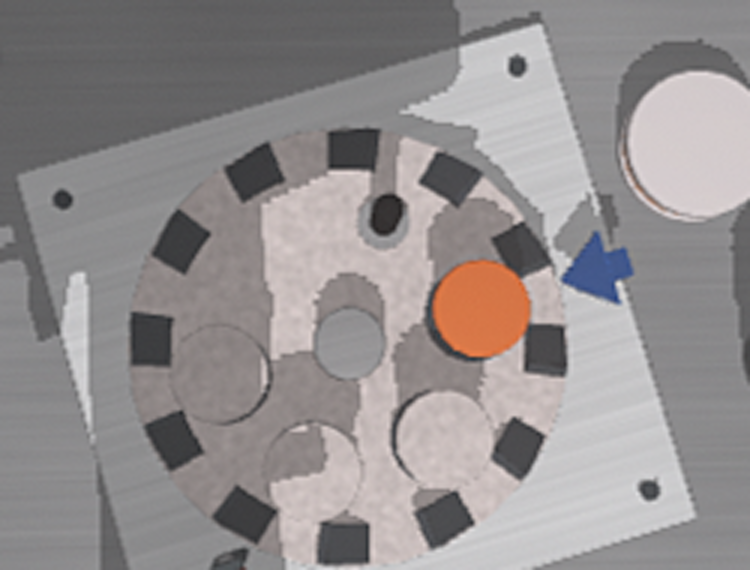

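```bash
python3 - <<'E'
from h import *
im=cv2.imread('pics/t9.png'); hsv=cv2.cvtColor(im,cv2.COLOR_BGR2HSV)
m=cv2.inRange(hsv,(5,130,120),(20,255,255)); m[:, :300]=0
n,l,st,c=cv2.connectedComponentsWithStats(m); k=1+np.argmax(st[1:,4]); co=c[k]; print('orange',co,st[k])
Xo=atz('top',co,96)[:2]
im0=cv2.imread('pics/t0.png') if False else cv2.imread('pics/top0.png'); h0=cv2.cvtColor(im0,cv2.COLOR_BGR2HSV)
m=cv2.inRange(h0,(5,130,120),(20,255,255)); n,l,st,c=cv2.connectedComponentsWithStats(m); k=1+np.argmax(st[1:,4]); X0=atz('top',c[k],96)[:2]
print('orange now',Xo,'before',X0)
# disc centre from other tub lids: top-view px
tubs=[(200+480/3,140+310/3),(200+443/3,140+440/3),(200+311/3,140+471/3),(200+221/3,140+374/3)]
T=np.array([atz('top',p,96)[:2] for p in tubs]); print(T)
Pp=atz('top',(200+387/3,140+213/3),110)[:2]; print('post',Pp)
D=atz('top',(200+348.5/3,140+346/3),40)[:2]; print('disc centre',D)
b=hsv; m=cv2.inRange(hsv,(100,120,40),(130,255,255)); n,l,st,c=cv2.connectedComponentsWithStats(m)
print([(c[i],st[i]) for i in range(1,n) if st[i,4]>40])
# circle fit of tub positions + post (r=78)
from scipy.optimize import least_squares
Q=np.vstack([T,Pp,X0])
s=least_squares(lambda p:np.hypot(*(Q-p).T)-78,[580,7]); O=s.x; print('O fit',O,s.fun)
for nm,O in(('fit',s.x),('disc',D),('mean',(s.x+D)/2)):
    f=lambda X:np.degrees(np.arctan2(*(X-O)[::-1]))
    print(nm,'orange',f(Xo),'post-60',f(Pp)-60,'target',-90+15.26,'arrowtip',f(atz('top',(200+560/3,140+284/3),48)[:2]))
E
```

```text
orange [359.91130012 242.39246659] [344 227  33  32 823]
orange now [596.59945285 -66.59844292] before [651.33455716 -20.3774972 ]
[[594.96690317 -66.70431616]
 [520.89751678 -43.32477649]
 [504.97513473  32.51360568]
 [561.32962942  82.86793268]]
post [650.42507946 -13.71505982]
disc centre [578.37357443   7.97760784]
[(array([399.24621212, 229.54166667]), array([388, 218,  23,  23, 264], dtype=int32)), (array([155.16486752, 263.27968597]), array([ 137,  246,   37,   35, 1019], dtype=int32))]
O fit [578.14920497   8.45102679] [-0.98597174 -0.80874657 -0.97109466 -1.70600284 -2.40147204  0.65862681]
fit orange -76.18824291305684 post-60 -77.05010706020892 target -74.74 arrowtip -74.95913892517898
disc orange -76.266503186724 post-60 -76.7555603850079 target -74.74 arrowtip -74.9992599557927
mean orange -76.22724269070085 post-60 -76.90317770577394 target -74.74 arrowtip -74.9791609336064
```

Top view: orange lid sits at -76.2°, against -74.7° for the arrow line. That is about 0.03 rad off, and the scene view errs slightly the other way, so it is within the play. Pawl is still fully back. Next I tip it down by pushing the upright arm from its +y side.

{"name": "send_rows", "arguments": {
  "offset": [
    [0.08,-0.5,0],
    [0.15,-1,0],
    [0.15,-1,-0.4],
    [0.15,-1,-0.8],
    [0.15,-1,-1]
  ],
  "twist": [0,0,0,0,0],
  "jaw": [1,1,1,1,1]
}}

```text
time_s: 11.35
tool_pos: [425.7, 125.2, 147.9]
eef_rot: [-3.129, -0.004, 0.265]
wrist_force: [0.6, 0.3, -0.1]
opening: 0.3
```

```bash
python3 - <<'E'
from h import *
s=robot.sense(); print(s['tool_pos'],s['wrist_force'])
im=vision.capture('scene')[:,:,::-1]; crop(im,200,120,240,200,3,'pics/s10z.png')
cv2.imwrite('pics/w10.png',vision.capture('wrist')[:,:,::-1])
E
```

```text
[425.66211706 125.21474382 147.94224869] [ 0.59434982  0.2845135  -0.10695108]
```

View pics/s10z.png

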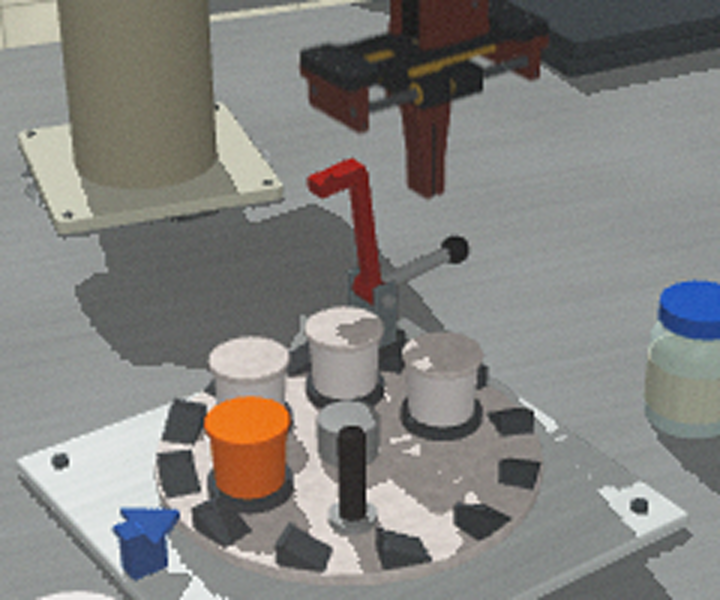

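View pics/w10.png

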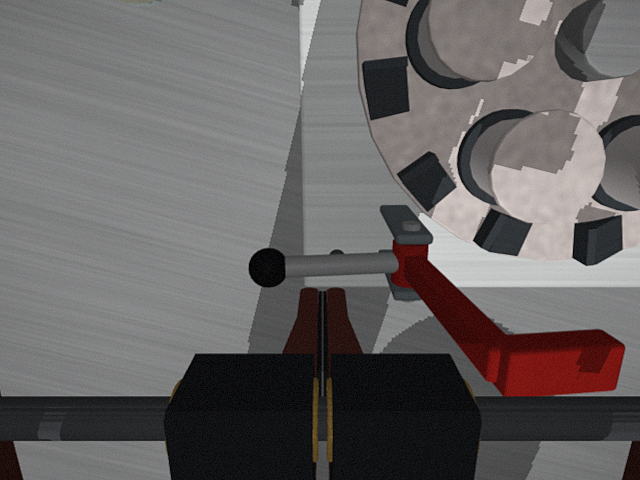

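```bash
python3 - <<'E'
from h import *
th=np.radians(15.26);v=np.array([-np.sin(th),np.cos(th)]);u=np.array([np.cos(th),np.sin(th)])
Pv=np.array([578.8,7.8])-120*u+105*v
g=lambda x,y,z:np.r_[Pv+x*u+y*v,z]
print(Pv); t=robot.sense()['tool_pos']; d=t[:2]-Pv; print('tool in base rel pivot',d@u,d@v)
print('ball',proj('wrist',g(0,79.4,89.6)),'armtip',proj('wrist',g(0,-12.6,184)),'tcp',proj('wrist',t))
E
```

```text
[435.39507407  77.51389545]
tool in base rel pivot 2.6818042606952863 49.05424637985977
ball [270.03784127 269.3366335 ] armtip [503.7907198  368.72617327] tcp [323.64639285 312.65106004]
```

{"name": "send_rows", "arguments": {
  "offset": [
    [0.02,-0.1,-0.1],
    [0.08,-0.3,-0.1],
    [0.13,-0.5,-0.1],
    [0.17,-0.65,-0.1],
    [0.21,-0.8,-0.1],
    [0.26,-0.97,-0.1]
  ],
  "twist": [0,0,0,0,0,0],
  "jaw": [1,1,1,1,1,1]
}}

```text
time_s: 12.05
tool_pos: [446.3, 46.9, 140.3]
eef_rot: [-3.129, -0.002, 0.266]
wrist_force: [-0.7, -0.4, 0.0]
opening: 0.8
```

{"name": "send_rows", "arguments": {
  "offset": [
    [0.03,-0.1,0],
    [0.06,-0.22,0],
    [0.09,-0.34,0],
    [0.12,-0.44,0],
    [0.13,-0.5,0],
    [0.13,-0.5,0],
    [0.13,-0.5,0]
  ],
  "twist": [0,0,0,0,0,0,0],
  "jaw": [1,1,1,1,1,1,1]
}}

```text
time_s: 12.75
tool_pos: [456.6, 7.0, 140.2]
eef_rot: [-3.129, -0.002, 0.265]
wrist_force: [-0.3, 0.1, 0.4]
opening: 0.6
```

```bash
python3 - <<'E'
from h import *
s=robot.sense(); print(s['tool_pos'],s['wrist_force'])
im=vision.capture('scene')[:,:,::-1]; crop(im,200,120,240,200,3,'pics/s11z.png')
E
```

```text
[456.6094454    6.98279056 140.22622259] [-0.26221638  0.06876805  0.42998682]
```

View pics/s11z.png

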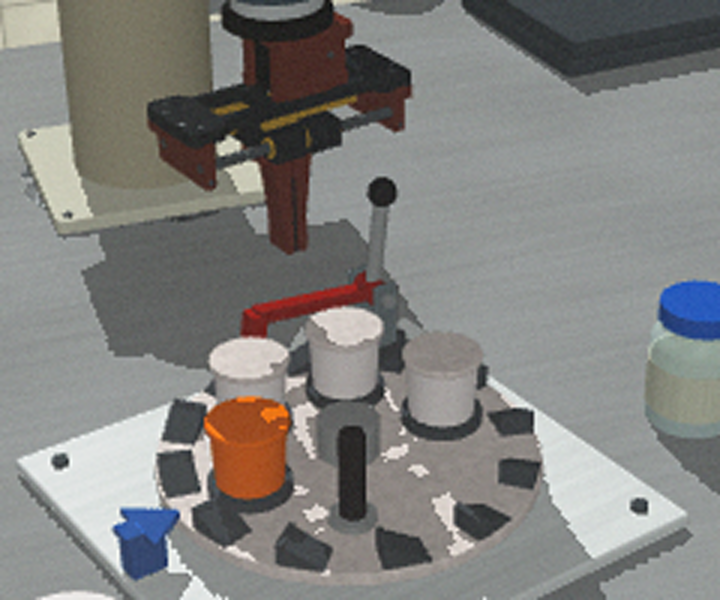

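{"name": "send_rows", "arguments": {
  "offset": [
    [0,0,0.5],
    [0,0,1],
    [0,-0.5,1],
    [0,-1,1],
    [0,-1,1]
  ],
  "twist": [0,0,0,0,0],
  "jaw": [1,1,1,1,1]
}}

```text
time_s: 13.3
tool_pos: [456.9, -75.5, 220.8]
eef_rot: [-3.131, -0.003, 0.263]
wrist_force: [-0.1, -0.1, -1.2]
opening: 0.4
```

{"name": "send_rows", "arguments": {
  "offset": [
    [-0.1,-0.5,0],
    [-0.1,-1,0]
  ],
  "twist": [0,0],
  "jaw": [1,1]
}}

```text
time_s: 13.5
tool_pos: [448.2, -155.2, 220.7]
eef_rot: [-3.13, -0.003, 0.266]
wrist_force: [0.4, -0.2, -0.7]
opening: 0.7
```

{"name": "send_rows", "arguments": {
  "offset": [
    [-0.2,-0.5,0],
    [-0.2,-1,0],
    [-0.2,-1,0]
  ],
  "twist": [0,0,0],
  "jaw": [1,1,1]
}}

```text
time_s: 13.8
tool_pos: [432.4, -238.0, 220.7]
eef_rot: [-3.131, -0.003, 0.262]
wrist_force: [0.3, 0.3, -0.2]
opening: 0.6
```

```bash
python3 - <<'E'
from h import *
im=vision.capture('scene')[:,:,::-1]; cv2.imwrite('pics/s12.png',im); crop(im,270,170,120,100,6,'pics/s12z.png')
crop(cv2.imread('pics/scene0.png'),270,170,120,100,6,'pics/s0zz.png')
im=vision.capture('top')[:,:,::-1]; cv2.imwrite('pics/t12.png',im);crop(im,240,280,140,90,5,'pics/t12z.png')
crop(im,200,140,250,190,3,'pics/t12y.png')
th=np.radians(15.26);v=np.array([-np.sin(th),np.cos(th)]);u=np.array([np.cos(th),np.sin(th)])
Pv=np.array([578.8,7.8])-120*u+105*v
g=lambda x,y,z:np.r_[Pv+x*u+y*v,z]
for t in(0,.1,.15,.2):
    k=g(0,80*np.sin(t),80+80*np.cos(t)); e=g(0,-105*np.cos(t)+5.5*np.sin(t),80+105*np.sin(t)+5.5*np.cos(t))
    ps,pt=proj('scene',k),proj('top',k); es,et=proj('scene',e),proj('top',e)
    print(t,'knob s',ps.round(1),'t',pt.round(1),'armend s',es.round(1),'t',et.round(1))
E
```

```text
0 knob s [323. 184.] t [276.1 343.6] armend s [283.8 227. ] t [336.8 320.5]
0.1 knob s [325.9 183.2] t [271.2 345. ] armend s [284.1 222.8] t [336.6 321.1]
0.15 knob s [327.4 182.9] t [268.8 345.7] armend s [284.3 220.6] t [336.2 321.6]
0.2 knob s [328.8 182.8] t [266.4 346.4] armend s [284.7 218.4] t [335.8 322. ]
```

View pics/s12z.png

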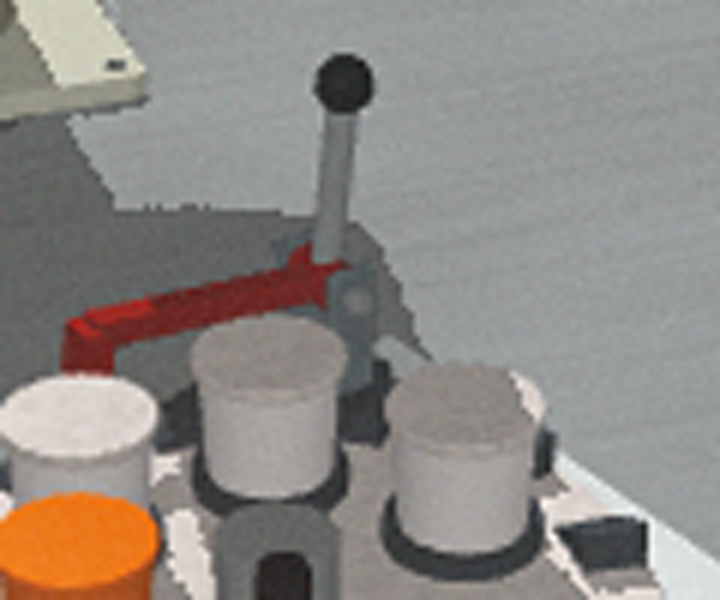

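View pics/s0zz.png

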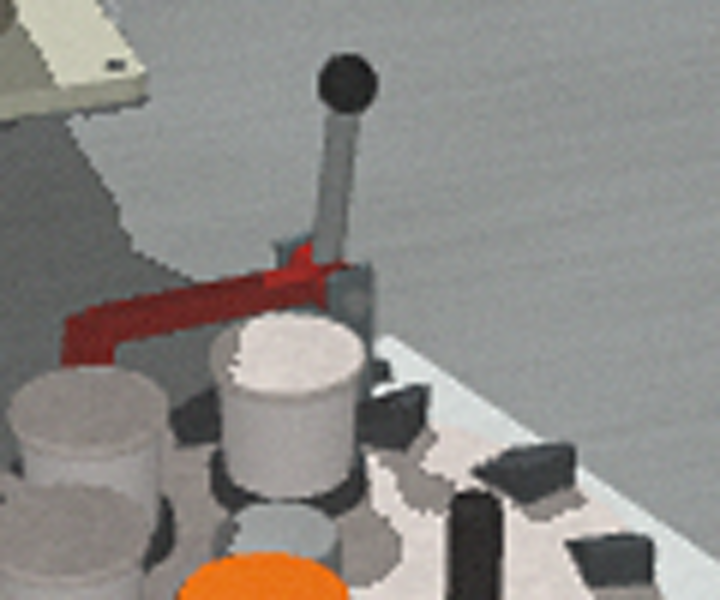

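View pics/t12z.png

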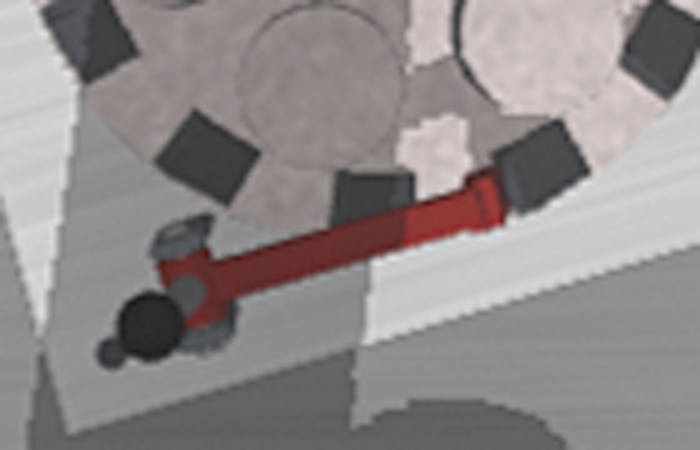

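View pics/t12y.png

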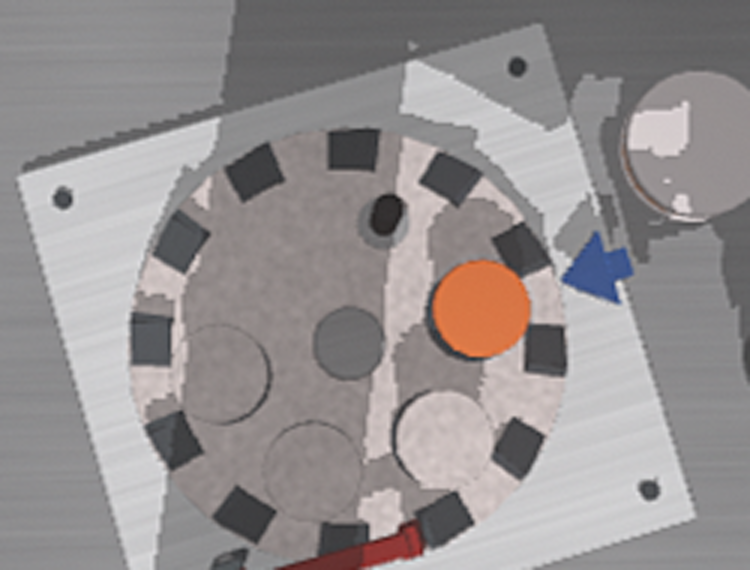

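Scene and top views put the knob at (327.3,183.8) and (270.2,345), almost where it started. That means θ≈0.1–0.15, so the nose is on the edge of the right-hand tooth and not fully down. The tubs and post give a wheel angle of about -0.05, and the tooth gap gives about -0.08. To keep the order asked, I'll throw the pawl back again, turn the wheel about 0.065 rad forward, then drop the pawl.

{"name": "send_rows", "arguments": {
  "offset": [
    [0.02,0.4,0],
    [0.05,0.95,0],
    [0.05,0.95,0]
  ],
  "twist": [0.25,0.5,0.75],
  "jaw": [1,1,1]
}}

```text
time_s: 14.2
tool_pos: [435.1, -153.6, 219.8]
eef_rot: [-3.126, -0.002, 0.667]
wrist_force: [-0.3, -0.9, 0.5]
opening: 0.5
```

{"name": "send_rows", "arguments": {
  "offset": [
    [0.02,0.4,0],
    [0.05,0.95,0],
    [0.05,0.95,0]
  ],
  "twist": [0.25,0.5,0.75],
  "jaw": [1,1,1]
}}

```text
time_s: 14.5
tool_pos: [438.2, -72.2, 219.6]
eef_rot: [-3.124, -0.003, 1.071]
wrist_force: [-0.2, -0.6, 0.6]
opening: 0.4
```

{"name": "send_rows", "arguments": {
  "offset": [
    [0.02,0.4,0],
    [0.05,0.95,0],
    [0.05,0.95,0]
  ],
  "twist": [0.25,0.5,0.75],
  "jaw": [1,1,1]
}}

```text
time_s: 14.8
tool_pos: [441.3, 9.1, 219.4]
eef_rot: [-3.123, -0.004, 1.475]
wrist_force: [0.9, -0.4, 0.3]
opening: 0.4
```

{"name": "send_rows", "arguments": {
  "offset": [
    [0.0,0.4,0],
    [0.0,0.7,0],
    [0.0,0.7,0]
  ],
  "twist": [0.25,0.5,0.75],
  "jaw": [1,1,1]
}}

```text
time_s: 15.1
tool_pos: [440.2, 68.9, 219.3]
eef_rot: [-3.123, -0.005, 1.878]
wrist_force: [-0.1, -0.3, -0.6]
opening: 0.2
```

{"name": "send_rows", "arguments": {
  "offset": [
    [0.03,-0.22,0],
    [0.03,-0.22,-0.3],
    [0.03,-0.22,-0.8],
    [0.03,-0.22,-1],
    [0.03,-0.22,-1]
  ],
  "twist": [-0.08,-0.08,-0.08,-0.08,-0.08],
  "jaw": [1,1,1,1,1]
}}

```text
time_s: 15.6
tool_pos: [439.8, 52.5, 137.3]
eef_rot: [-3.118, -0.006, 1.838]
wrist_force: [-0.8, -0.5, -0.3]
opening: 0.5
```

{"name": "send_rows", "arguments": {
  "offset": [
    [0,0,-0.2],
    [-0.05,0.2,-0.2],
    [-0.1,0.35,-0.2],
    [-0.13,0.5,-0.2],
    [-0.17,0.65,-0.2],
    [-0.22,0.8,-0.2],
    [-0.26,0.95,-0.2]
  ],
  "twist": [0,0,0,0,0,0,0],
  "jaw": [1,1,1,1,1,1,1]
}}

```text
time_s: 16.3
tool_pos: [418.7, 129.7, 121.6]
eef_rot: [-3.118, -0.007, 1.838]
wrist_force: [-0.2, -0.8, 0.7]
opening: 0.5
```

{"name": "send_rows", "arguments": {
  "offset": [
    [-0.03,0.1,0],
    [-0.05,0.18,0],
    [-0.05,0.18,0],
    [-0.05,0.18,0]
  ],
  "twist": [0,0,0,0],
  "jaw": [1,1,1,1]
}}

```text
time_s: 16.7
tool_pos: [414.6, 144.1, 121.5]
eef_rot: [-3.118, -0.006, 1.838]
wrist_force: [-0.2, 0.5, -0.4]
opening: -0.0
```

```bash
python3 - <<'E'
from h import *
im=vision.capture('scene')[:,:,::-1]; crop(im,200,120,240,195,3,'pics/s13z.png')
E
```

```text
(no output)
```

View pics/s13z.png

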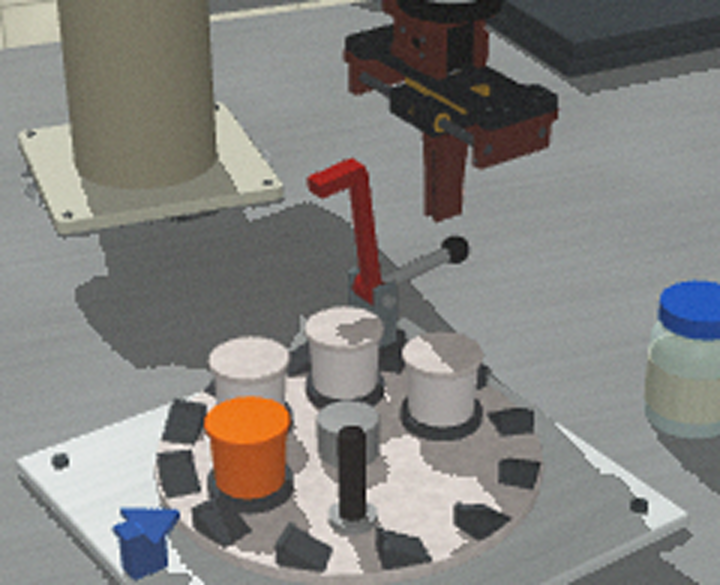

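{"name": "send_rows", "arguments": {
  "offset": [
    [0,0,0.6],
    [0.1,0,1],
    [0.3,-0.1,1],
    [0.6,-0.2,1]
  ],
  "twist": [-0.25,-0.5,-0.75,-1],
  "jaw": [0.9,0.8,0.6,0.5]
}}

```text
time_s: 17.15
tool_pos: [463.3, 127.5, 202.8]
eef_rot: [-3.12, -0.007, 1.309]
wrist_force: [0.1, 0.2, 0.3]
opening: 28.7
```

{"name": "send_rows", "arguments": {
  "offset": [
    [0.5,-0.3,0.2],
    [0.8,-0.6,0.3],
    [0.9,-0.7,0.3],
    [0.9,-0.7,0.3]
  ],
  "twist": [-0.28,-0.56,-0.84,-1],
  "jaw": [0.5,0.5,0.5,0.5]
}}

```text
time_s: 17.55
tool_pos: [536.8, 69.5, 226.9]
eef_rot: [-3.12, -0.008, 0.777]
wrist_force: [0.1, 0.3, -0.3]
opening: 43.9
```

{"name": "send_rows", "arguments": {
  "offset": [
    [0.4,-0.3,0],
    [0.8,-0.6,0],
    [0.9,-0.75,0],
    [0.9,-0.75,0]
  ],
  "twist": [-0.28,-0.56,-0.84,-1],
  "jaw": [0.5,0.5,0.5,0.5]
}}

```text
time_s: 17.95
tool_pos: [610.1, 6.9, 226.5]
eef_rot: [-3.121, -0.008, 0.245]
wrist_force: [-0.9, 0.6, -0.2]
opening: 43.4
```

{"name": "send_rows", "arguments": {
  "offset": [
    [0.3,-0.15,0],
    [0.57,-0.27,0],
    [0.57,-0.27,-0.4],
    [0.57,-0.27,-1],
    [0.57,-0.27,-1]
  ],
  "twist": [-0.25,-0.5,-0.75,-0.85,-0.85],
  "jaw": [0.5,0.5,0.5,0.5,0.5]
}}

```text
time_s: 18.45
tool_pos: [651.0, -15.2, 140.1]
eef_rot: [-3.123, 0.004, -0.201]
wrist_force: [0.6, 0.5, -1.2]
opening: 44.0
```

```bash
python3 - <<'E'
from h import *
s=robot.sense(); print(s['tool_pos'],s['eef_rot'],s['q'][5])
a=np.radians(-74.74+60-3); p=[578.8+78*np.cos(a),7.8+78*np.sin(a),110]; print(p,proj('wrist',p))
cv2.imwrite('pics/w14.png',vision.capture('wrist')[:,:,::-1])
E
```

```text
[650.98798576 -15.23788655 140.06312024] [-3.1226271   0.00388351 -0.20106044] 1.7075727871800186
[np.float64(653.0910215316169), np.float64(-15.96644945693042), 110] [325.03853486 279.83370699]
```

View pics/w14.png

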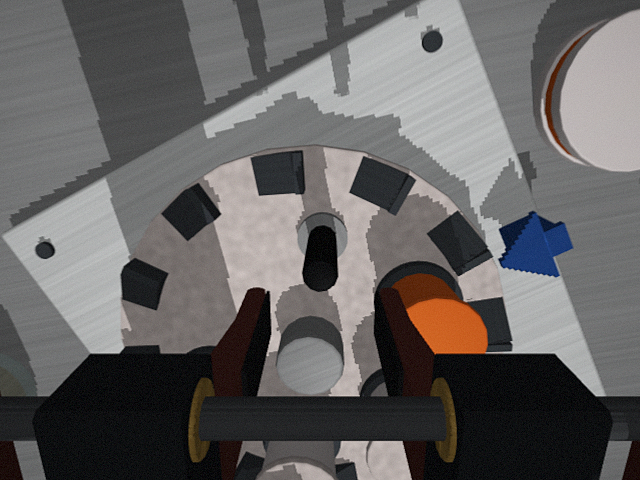

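{"name": "send_rows", "arguments": {
  "offset": [
    [0.03,0,-0.3],
    [0.03,0,-0.55],
    [0.03,0,-0.55],
    [0.03,0,-0.55],
    [0.03,0,-0.55],
    [0.03,0,-0.55],
    [0.03,0,-0.55]
  ],
  "twist": [0,0,0,0,0,0,0],
  "jaw": [0.5,0.5,0.6,0.8,0.9,0.9,0.9]
}}

```text
time_s: 19.2
tool_pos: [656.8, -15.1, 101.6]
eef_rot: [-3.121, -0.004, -0.199]
wrist_force: [-0.7, -0.3, 7.2]
opening: 16.7
```

{"name": "send_rows", "arguments": {
  "offset": [
    [0.008,0.03,0],
    [0.015,0.055,0],
    [0.015,0.055,0],
    [0.015,0.055,0]
  ],
  "twist": [0,0,0,0],
  "jaw": [0.9,0.9,0.9,0.9]
}}

```text
time_s: 19.6
tool_pos: [658.0, -11.1, 101.7]
eef_rot: [-3.122, -0.004, -0.198]
wrist_force: [-0.9, -5.0, -0.6]
opening: 17.0
```

{"name": "send_rows", "arguments": {
  "offset": [
    [0,0,0],
    [0,0,0],
    [0,0,0],
    [0,0,0.3],
    [0,0,0.9],
    [-0.3,0.1,1],
    [-0.8,0.3,1],
    [-0.9,0.5,1]
  ],
  "twist": [0,0,0,0,0,0.25,0.5,0.85],
  "jaw": [0.75,0.6,0.5,0.5,0.5,0.5,0.5,0.7]
}}

```text
time_s: 20.4
tool_pos: [582.3, 29.4, 182.0]
eef_rot: [-3.121, -0.002, 0.218]
wrist_force: [0.7, 1.4, 0.0]
opening: 39.0
```

{"name": "send_rows", "arguments": {
  "offset": [
    [-0.4,0.3,0.4],
    [-0.9,0.7,0.6],
    [-0.9,0.7,0.6]
  ],
  "twist": [0.1,0.1,0.1],
  "jaw": [1,1,1]
}}

```text
time_s: 20.7
tool_pos: [507.7, 87.6, 231.8]
eef_rot: [-3.12, -0.003, 0.272]
wrist_force: [0.2, -0.0, -0.1]
opening: 15.0
```

{"name": "send_rows", "arguments": {
  "offset": [
    [-0.4,0.5,0],
    [-0.9,0.9,0]
  ],
  "twist": [0,0],
  "jaw": [1,1]
}}

```text
time_s: 20.9
tool_pos: [440.6, 157.1, 232.4]
eef_rot: [-3.119, -0.005, 0.271]
wrist_force: [0.3, 1.1, -0.0]
opening: 1.1
```

{"name": "send_rows", "arguments": {
  "offset": [
    [-0.3,0.5,0],
    [-0.4,0.9,0],
    [-0.4,0.9,0]
  ],
  "twist": [0,0,0],
  "jaw": [1,1,1]
}}

```text
time_s: 21.2
tool_pos: [408.0, 232.2, 232.8]
eef_rot: [-3.118, -0.007, 0.274]
wrist_force: [0.3, -0.4, -0.0]
opening: 0.0
```

```bash
python3 - <<'E'
from h import *
s=robot.sense(); print(s['tool_pos'],s['eef_rot'])
im=vision.capture('scene')[:,:,::-1]; cv2.imwrite('pics/s15.png',im); crop(im,200,150,240,200,3,'pics/s15z.png')
im=vision.capture('top')[:,:,::-1]; cv2.imwrite('pics/t15.png',im);crop(im,200,140,250,200,3,'pics/t15z.png')
for f in('t9','t15'):
    hsv=cv2.cvtColor(cv2.imread(f'pics/{f}.png'),cv2.COLOR_BGR2HSV)
    m=cv2.inRange(hsv,(5,130,120),(20,255,255)); m[:, :300]=0
    n,l,st,c=cv2.connectedComponentsWithStats(m); k=1+np.argmax(st[1:,4]); X=atz('top',c[k],96)[:2]-[578.8,7.8]
    print(f,c[k],np.degrees(np.arctan2(X[1],X[0])))
E
```

```text
[407.97471392 232.17092311 232.75695748] [-3.1181911  -0.00669239  0.27429374]
t9 [359.91130012 242.39246659] -76.54517797378342
t15 [359.48837209 240.41982864] -73.94249606109237
```

View pics/s15z.png

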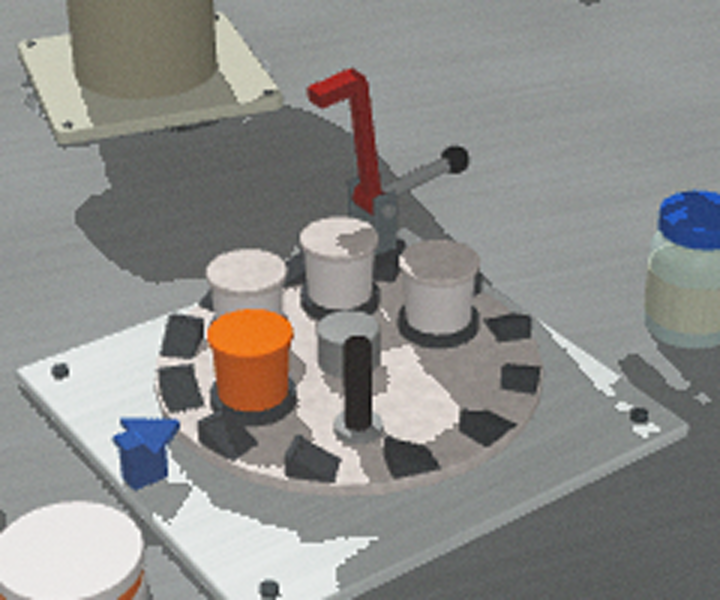

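View pics/t15z.png

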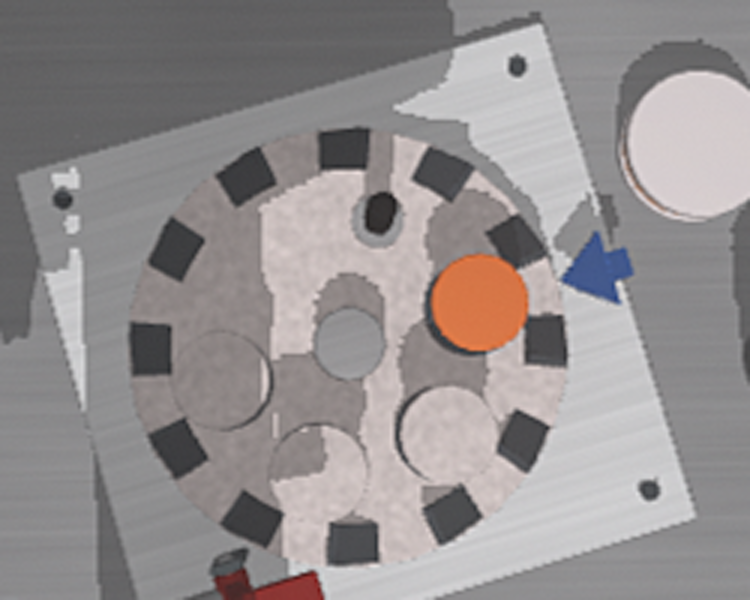

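The wheel turned forward about 2.6°. The orange lid is at -73.9° (arrow -74.7°), and the tooth gap at the rim is centred on the arrow tip, mid (556,283) against tip (560,284). Tipping the pawl again.

{"name": "send_rows", "arguments": {
  "offset": [
    [0.08,-0.5,0],
    [0.15,-1,0],
    [0.15,-1,0]
  ],
  "twist": [0,0,0],
  "jaw": [1,1,1]
}}

```text
time_s: 21.6
tool_pos: [421.1, 145.6, 232.2]
eef_rot: [-3.12, -0.005, 0.268]
wrist_force: [0.2, -0.3, -0.4]
opening: 0.7
```

{"name": "send_rows", "arguments": {
  "offset": [
    [0.08,-0.3,0],
    [0.08,-0.3,-0.5],
    [0.08,-0.3,-1],
    [0.08,-0.3,-1]
  ],
  "twist": [0,0,0,0],
  "jaw": [1,1,1,1]
}}

```text
time_s: 22.0
tool_pos: [424.5, 120.2, 148.5]
eef_rot: [-3.12, 0.004, 0.266]
wrist_force: [-0.6, -0.1, 0.3]
opening: 0.5
```

{"name": "send_rows", "arguments": {
  "offset": [
    [0.02,-0.1,-0.1],
    [0.08,-0.3,-0.1],
    [0.13,-0.5,-0.1],
    [0.17,-0.65,-0.1],
    [0.21,-0.8,-0.1],
    [0.26,-0.97,-0.1]
  ],
  "twist": [0,0,0,0,0,0],
  "jaw": [1,1,1,1,1,1]
}}

```text
time_s: 22.6
tool_pos: [446.0, 41.7, 141.2]
eef_rot: [-3.12, 0.003, 0.266]
wrist_force: [-0.2, 0.1, -0.4]
opening: 0.3
```

{"name": "send_rows", "arguments": {
  "offset": [
    [0.03,-0.1,0],
    [0.06,-0.22,0],
    [0.09,-0.34,0],
    [0.12,-0.44,0],
    [0.12,-0.44,0],
    [0.12,-0.44,0]
  ],
  "twist": [0,0,0,0,0,0],
  "jaw": [1,1,1,1,1,1]
}}

```text
time_s: 23.2
tool_pos: [455.6, 6.4, 141.2]
eef_rot: [-3.12, 0.003, 0.265]
wrist_force: [-0.5, -0.2, 0.0]
opening: 0.5
```

{"name": "send_rows", "arguments": {
  "offset": [
    [0,0,0.5],
    [0,0,1],
    [0,-0.5,1],
    [0,-1,1],
    [0,-1,1]
  ],
  "twist": [0,0,0,0,0],
  "jaw": [1,1,1,1,1]
}}

```text
time_s: 23.7
tool_pos: [455.9, -76.1, 221.7]
eef_rot: [-3.121, 0.002, 0.263]
wrist_force: [-0.8, -0.7, 0.3]
opening: 0.3
```

{"name": "send_rows", "arguments": {
  "offset": [
    [-0.1,-0.5,0],
    [-0.1,-1,0]
  ],
  "twist": [0,0],
  "jaw": [1,1]
}}

```text
time_s: 23.9
tool_pos: [447.1, -155.7, 221.5]
eef_rot: [-3.121, 0.003, 0.265]
wrist_force: [-0.5, 0.0, 0.4]
opening: 0.8
```

{"name": "send_rows", "arguments": {
  "offset": [
    [-0.2,-0.5,0],
    [-0.2,-1,0],
    [-0.2,-1,0]
  ],
  "twist": [0,0,0],
  "jaw": [1,1,1]
}}

```text
time_s: 24.2
tool_pos: [431.3, -238.5, 221.5]
eef_rot: [-3.122, 0.002, 0.262]
wrist_force: [0.6, 0.8, -0.9]
opening: 0.5
```

```bash
python3 - <<'E'
from h import *
im=vision.capture('scene')[:,:,::-1]; cv2.imwrite('pics/s16.png',im); crop(im,270,170,120,100,6,'pics/s16z.png')
im=vision.capture('top')[:,:,::-1]; cv2.imwrite('pics/t16.png',im);crop(im,240,280,140,90,5,'pics/t16z.png')
cv2.imwrite('pics/t16f.png',im)
E
```

```text
(no output)
```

View pics/s16z.png

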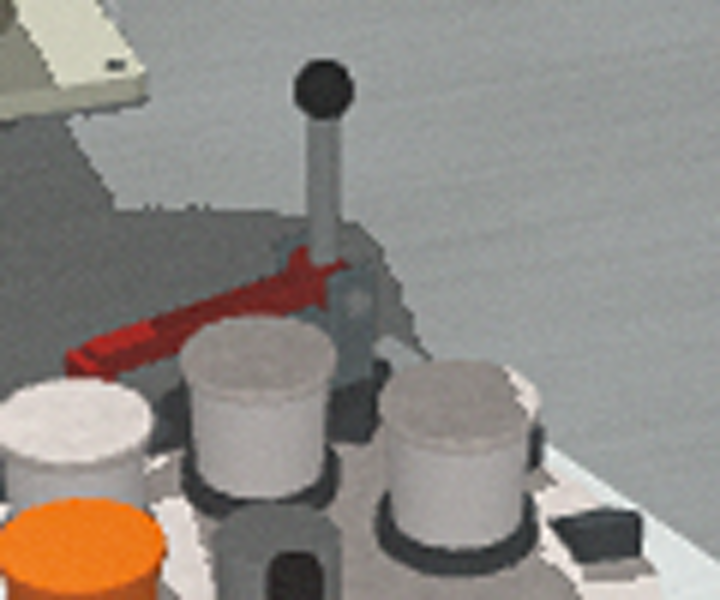

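View pics/t16z.png

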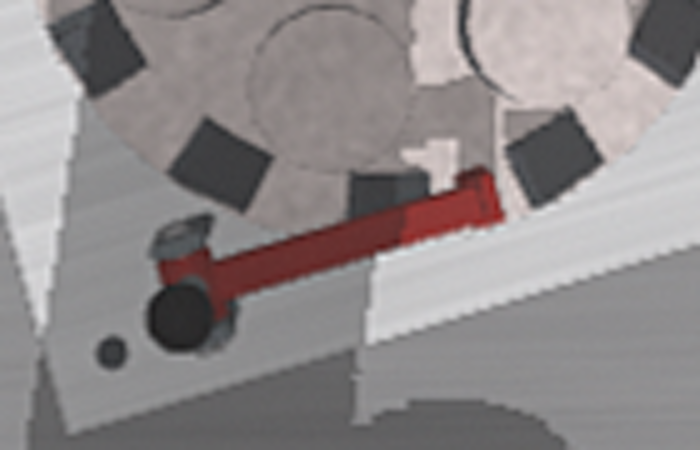

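View pics/t16f.png

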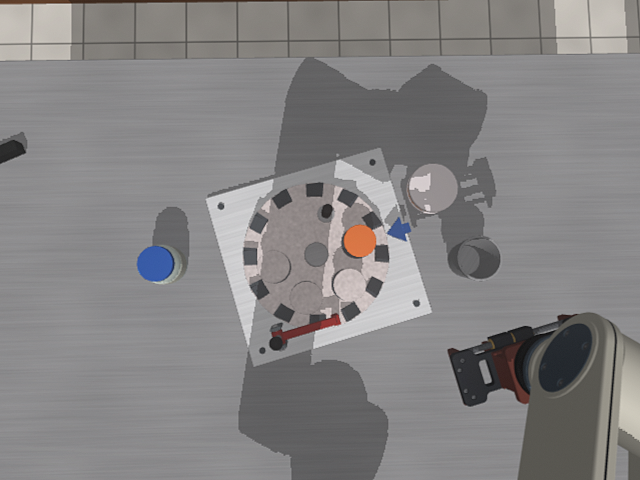

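The pawl is fully down. The knob is at (324,185) in the scene view and (276.2,343.4) in the top view, against θ=0 predictions of (323,184) and (276.1,343.6). The orange tub faces the arrow, and the jar, cup and lids are where they were. Handing in.

```bash
python3 -c "
from plant import robot
s=robot.sense();print(s['time_s'],s['dq'].round(3));print(robot.finish_job())"
```

```text
24.3 [ 0.031 -0.009  0.015  0.002  0.002 -0.   ]
the job is handed in; nothing more can be done
None
```

The job is handed in at 24.3 s: the pawl is fully down in a tooth gap, the orange tub faces the blue arrow, and the gripper is well clear of everything.

I threw the pawl back and gripped the push post to turn the wheel about 55° clockwise. I then tipped the pawl down by pushing its upright arm.

**First try failed:** the nose landed on the edge of a tooth (pawl at about 0.1–0.15 rad) because the wheel had gone slightly too far back. I threw the pawl back again, turned the wheel about 2.6° forward, and tipped the pawl down once more. The pawl was therefore thrown and dropped twice.

**Last checks:**
- **Pawl:** the knob is within about 1.5 px of the fully-down position in both the scene and top views.
- **Orange tub:** it measured within about 1° of the arrow line from the top view, taken just before the final drop. My different wheel-angle measurements disagreed by 1–3° along the way. The seated nose is the firmest evidence that it is aligned.
- **Jar, cup and lids:** they had not moved.

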